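# Touch test of a prosthetic hand's thumb and index finger

### The arm

A 7-joint arm with a two-finger parallel gripper is mounted at the origin on the work surface. World frame = base frame: x ahead of the robot, y to its left, z up, the work surface at z = 0. Lengths are in m, angles in rad, forces in N, time in s.
With the tool pointing down it reaches from about 0.4 to 0.85 m from the base axis. Payload 4.5 kg.
Tool frame: the origin (TCP) lies between the finger pads; the fingertips stand 19 mm ahead of it and the grasp point (between the pads) is the TCP (r.nose_length is the distance from the TCP to the fingertips, in m); z points along the fingers, x is the direction in which the jaws open and shut, and the axes are right-handed (so a half turn about z gives the same grasp; the last joint's range is limited). The gripper opens to 88 mm and grips with 3 to 60 N. Pads are 18 mm wide; open, the fingers measure 123 mm over their backs; the gripper's body (75 mm by 187 mm) begins 45 mm behind the grasp point.
Start: joints at [-1.191, 0.689, -0.195, 1.565, 0.157, 0.902, -0.215], TCP at [0.212, 0.588, 0.234] pointing down, gripper open.
Joint ranges: [-3.01, 3.01], [-0.46, 2.08], [-1.47, 1.51], [0.13, 2.56], [-1, 4.14], [0.04, 2.09], [-2.66, 2.66]. Speed limits (rad/s): [2.57, 2.57, 3.14, 3.14, 3.14, 3.14, 3.14].

### API

Orientations are given as a unit quaternion [x, y, z, w].
In Python, from plant import get_state, vision, r gives the robot as it stands.
- The arm moves only by the tool play_rows, never from a script. Its argument "deltas" is a list that holds one entry, the list of rows, each a list of 7 numbers: the gripper command: -1 is fully open, 1 is shut, values between are in proportion, then the shift along the tool's x, y, z normalised to -1 to 1, where 1 is 300 mm, then the turn, a rotation vector about the tool's x, y, z normalised to -1 to 1, where 1 is pi rad. A call has 1 to 5 rows; each row is the pose to reach, as a shift and turn from the pose measured when the call began, along the tool's axes at that moment, turning the shorter way round; what a row does not reach only later rows make up. A row lasts 1/8 s, in which the tool goes at most 62.5 mm and 10.7 degrees, less where a joint would pass 70% of its speed; a pose out of reach is approached as far as the arm can. A call with a number of a shift or a turn outside -1 to 1 is refused whole. A call with a gripper value outside its range is refused whole. The fingers move at their own pace and stop on an object; "force" is the grip in N (left out, the last holds). Time passes only in rows, so rows that repeat a pose let the fingers close. It gives the time, the measured TCP pose, the force and the opening at its end, in the units of the state.
- get_state(): the state, without advancing time (a new reading comes with each control period).
- vision.snapshot(name): name is "scene" or "side" or "wrist"; returns the picture (384x512x3 uint8, red, green, blue); there is no depth.
- vision.camera_model(name): a dict with "vfov" (degrees; the focal length in pixels is half the picture's height over the tangent of half this angle, whatever the lens; pixels are square), "cx", "cy" (the principal point, pixels), "world_to_cam" (4x4, takes a point from world to camera coordinates). Camera axes: x right, y up, looking along -z (the intrinsics and any distortion apply to the point x, -y, -z); pixel columns grow to the right and rows downward; lengths in m; the calibration is good to about 2 mm. A picture is of the moment at which its call begins: read the wrist's pose just before it. camera_model takes no time and is no camera call; for the wrist camera it gives the pose at the moment of the call.
- r.finish_job(): hands the job in, once; it reports no verdict.
The state is a dict: "clock": time; "q": joint angles; "qd": joint speeds; "joint_torque": joint torques, N m; "tool_pos": TCP position; "eef_rot": TCP orientation; "contact_force": force on the tool from outside, world axes, zero at the start; "moment": the same for the moment, N m; "opening": opening from 0.0 (shut) to 1.0 (fully open).
Only numpy, scipy, OpenCV 4.12 (cv2) and the standard library are available. Lean on these libraries where they do the work, as an engineer would, in place of code of your own. Each camera call takes 0.05 s, during which the arm holds its last target.

### The job

Check the touch sensing of the right prosthetic hand, which lies palm up on its stand: with the fingertips press lightly on the touch pad of its thumb until it gives a few millimetres, stay there for about half a second and lift off, then do the same on the pad of its index finger, and withdraw. Press gently (a centimetre of give is plenty), do not shift or lift the hand, and touch neither its other three fingers nor the left hand nor disturb anything else on the bench.

Things in the scene. Friction and masses are not known exactly. Their poses are not given: they have to be found in the camera images.
- right: RIGHT prosthetic hand, palm up, at most 85 mm high, on a dark steel plate 200 x 150 x 12 mm (loose, heavy). With its fingers pointing away from you the thumb sticks out on the right. Origin: plate's underside centre; x wrist to fingers, z up. Pad centres (x, y), mm: thumb (-13, -86), index (83, -53), middle (96, -19), ring (89, 18), little (69, 51). Stands left or right, turned up to 20 degrees.
- left: LEFT prosthetic hand, exact mirror image of the right one in the same materials: with its fingers pointing away from you the thumb sticks out on the left (+y). Same origin and axes; it stands on the other side. Leave it alone. Each hand has five fanned light digits 16 mm thick, each with a dark round pad on top of its tip.
- right_thumb_pad: touch pad of the right hand's thumb: a round rubber pad 19 mm across, 4 mm proud of the digit. Origin: centre of its top face, 84 mm above the table. x points along the digit, outwards; z up (the face looks up). No other pad lies within 90 mm.
- right_thumb (a joint): bend of the right hand's thumb (66 mm long) at its root, rad: 0 at rest, growing as the pad is pressed down (about 56 mm of lever arm to the pad centre). Sprung, comes back by itself: gives from about 1.2 N on the pad; 5 to 6 N bends it 0.1 rad, 11 to 12 N 0.24 rad; hard stop at 0.3 rad.
- right_index_pad: touch pad of the right hand's index: a round rubber pad 19 mm across, 4 mm proud of the digit. Origin: centre of its top face, 84 mm above the table. x points along the digit, outwards; z up (the face looks up). The next pad (middle finger) is about 36 mm away, centre to centre.
- right_index (a joint): bend of the right hand's index (76 mm long) at its root, rad: 0 at rest, growing as the pad is pressed down (about 66 mm of lever arm to the pad centre). Sprung, comes back by itself: gives from about 1.2 N on the pad; 5 to 6 N bends it 0.1 rad, 11 to 12 N 0.24 rad; hard stop at 0.3 rad.
- right_middle: the right hand's middle finger, sprung like the index; origin at its root, x along the finger. Leave alone.
- right_ring: the right hand's ring finger, sprung like the index; origin at its root, x along the finger. Leave alone.
- right_little: the right hand's little finger, sprung like the index; origin at its root, x along the finger. Leave alone.
- screwdriver: a 150 mm screwdriver lying between the hands, handle towards the robot; bystander
- test_bar: a plain white upright cylinder, 36 mm across, 60 mm tall, between the hands; bystander
- jar: a small lidded clear jar, 52 mm across, 65 mm tall, ahead of the gap between the hands; bystander
- spool: a filament spool lying flat, 110 mm across, 45 mm high, beyond the hands on the robot's left; bystander
- mug: a white mug, 80 mm across, 90 mm tall, beyond the hands on the robot's right; bystander
- wrench: a 150 mm wrench lying at the far left of the hands; bystander
- spare_finger: a loose grey printed finger, 88 mm long and 18 mm thick, lying flat beyond the hands; bystander

How it is judged:
By the outcome, as a careful person would: the job done as asked, in the order asked, and still so for the second after the job is handed in, with the robot touching nothing.
It also fails if it takes over 40 s, if anything falls off the work surface, if the arm or the gripper's body presses on something with over 40 N, if the wrist force passes 120 N, or if a joint passes its speed limit or range.

## Working session

There is one attempt and no reset: what is moved stays moved. The work goes in short steps, Python scripts to look and compute and a tool call to move; the robot and the scene stay as the last step left them, time stands still between calls to the robot, and variables do not carry over. Pictures are saved under pics/ and viewed, and the job is handed in when it is done.

Besides the shell and the picture viewer there is one more tool, called after "Request:" as a command line: name --argument value ..., lists and objects as JSON in quotes. play_rows: Moves the arm, as the interface text tells. Scaled input: -1 to 1 covers 300 mm each way for a shift and pi rad each way for a turn. Its arguments: {"type":"object","properties":{"deltas":{"type":"array"},"force":{"type":"number"}},"required":["deltas"]}

```bash
ls; mkdir -p pics; python3 - <<'E'
from plant import get_state, vision, r
import cv2,numpy as np
np.set_printoptions(precision=4,suppress=True)
for n in ("scene","side"):
    m=vision.camera_model(n); print(n,m)
    cv2.imwrite(f"pics/{n}1.png",cv2.cvtColor(vision.snapshot(n),cv2.COLOR_RGB2BGR))
s=get_state()
for k in s: print(k,s[k])
print(r.nose_length)
E
```

```text
pics
scene {'vfov': 52.56024464788591, 'cx': 253.28660049062572, 'cy': 201.0269472146802, 'world_to_cam': array([[ 0.6352,  0.7722, -0.0139, -0.3639],
       [-0.6485,  0.5431,  0.5333,  0.3169],
       [ 0.4194, -0.3298,  0.8458, -1.3858],
       [ 0.    ,  0.    ,  0.    ,  1.    ]])}
side {'vfov': 47.33178574920791, 'cx': 254.89406705813744, 'cy': 189.46899139319456, 'world_to_cam': array([[ 0.7423, -0.67  , -0.0013, -0.4474],
       [ 0.5185,  0.5732,  0.6345, -0.3606],
       [-0.4244, -0.4717,  0.7729, -1.1156],
       [ 0.    ,  0.    ,  0.    ,  1.    ]])}
clock 0.1
q [-1.1912  0.6899 -0.1945  1.5662  0.1573  0.9025 -0.2151]
qd [-0.0011 -0.0029  0.0006 -0.0037  0.0018 -0.0009  0.0001]
joint_torque [ -0.0032 -52.85    -1.2717 -15.3839  -0.0526   0.0019   0.    ]
tool_pos [0.2117 0.5875 0.2335]
eef_rot [ 0.8182  0.5749 -0.0006  0.0005]
contact_force [ 0.5003 -0.0981 -0.0091]
moment [-0.0182  0.0204  0.0699]
opening 0.9996585100818283
0.019
```

View pics/scene1.png

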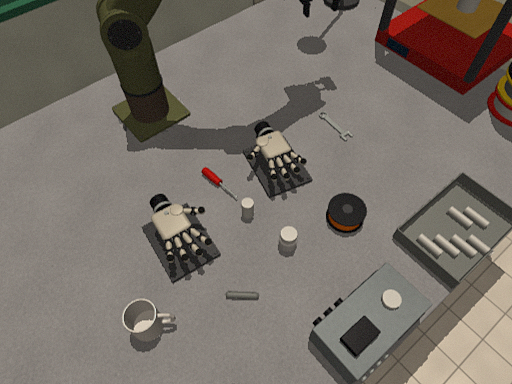

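View pics/side1.png

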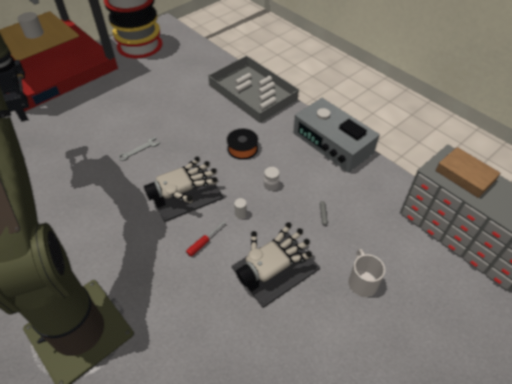

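```bash
python3 - <<'E'
import cv2,numpy as np
a=cv2.imread("pics/scene1.png")[115:200,230:325]; b=cv2.imread("pics/side1.png")[145:225,135:235]
cv2.imwrite("pics/z1.png",cv2.resize(a,None,fx=7,fy=7,interpolation=cv2.INTER_CUBIC))
cv2.imwrite("pics/z2.png",cv2.resize(b,None,fx=7,fy=7,interpolation=cv2.INTER_CUBIC))
E
```

```text
(no output)
```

View pics/z1.png

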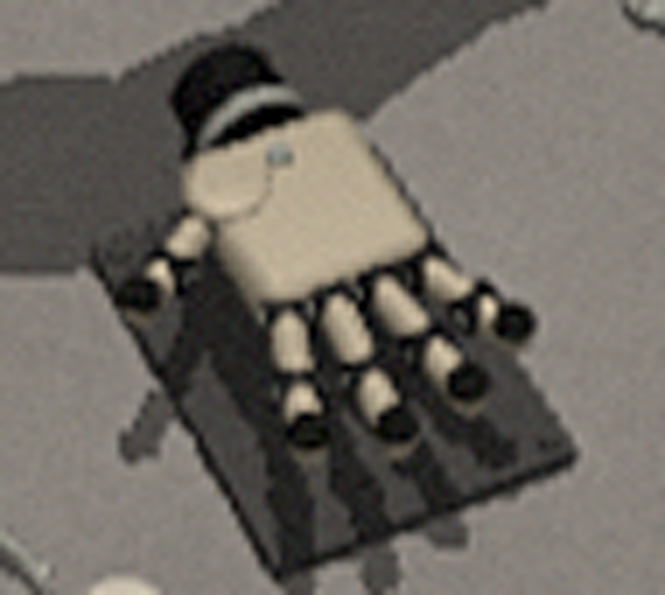

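View pics/z2.png

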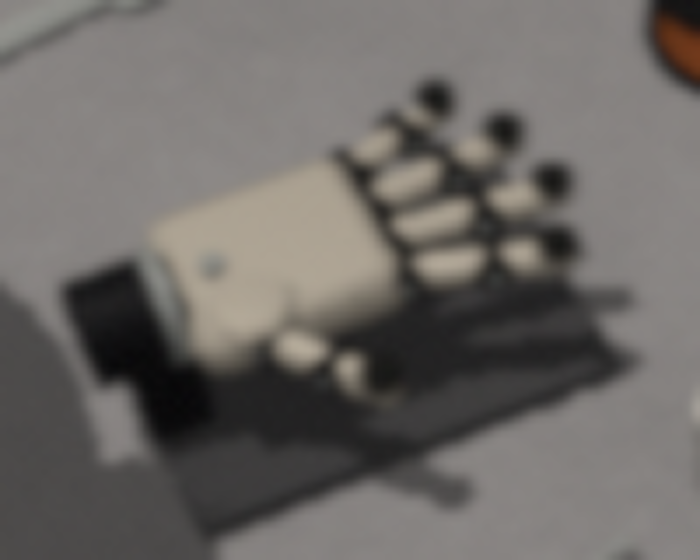

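```bash
cat > h.py <<'E'
import numpy as np,cv2
from plant import get_state, vision, r
np.set_printoptions(precision=4,suppress=True)
P=np.array([[-13,-86],[83,-53],[96,-19],[89,18],[69,51]])/1e3
def ray(n,uv,m=None):
    m=m or vision.camera_model(n); f=192/np.tan(np.radians(m['vfov']/2)); W=np.array(m['world_to_cam'])
    uv=np.atleast_2d(uv); d=np.c_[(uv[:,0]-m['cx'])/f,-(uv[:,1]-m['cy'])/f,-np.ones(len(uv))]@W[:3,:3]
    return -W[:3,:3].T@W[:3,3],d
def onplane(n,uv,z,m=None):
    c,d=ray(n,uv,m); return c+d*((z-c[2])/d[:,2])[:,None]
def tri(a,ua,b,ub):
    ca,da=ray(a,ua);cb,db=ray(b,ub);o=[]
    for x,y in zip(da,db):
        t=np.linalg.lstsq(np.c_[x,-y],cb-ca,rcond=None)[0]
        p,q=ca+t[0]*x,cb+t[1]*y;o.append([*(p+q)/2,np.linalg.norm(p-q)])
    return np.array(o)
def fit(W2,P=P):
    a=P-P.mean(0);b=W2-W2.mean(0);H=a.T@b
    th=np.arctan2(H[0,1]-H[1,0],H[0,0]+H[1,1]);R=np.array([[np.cos(th),-np.sin(th)],[np.sin(th),np.cos(th)]])
    t=W2.mean(0)-R@P.mean(0); return th,t,P@R.T+t,(P@R.T+t-W2)*1e3
E
python3 - <<'E'
from h import *
s=np.array([[140,293],[308,430],[396,422],[467,383],[515,323]])/7+[230,115]-.43
d=np.array([[381,372],[558,246],[552,182],[502,131],[435,99]])/7+[135,145]-.43
print(tri("scene",s,"side",d))
for n,u in(("scene",s),("side",d)):
    w=onplane(n,u,.084);th,t,q,e=fit(w[:,:2]);print(n,np.degrees(th),t,'\n',q,'\n',e)
E
```

```text
[[0.4346 0.1011 0.0832 0.0011]
 [0.5345 0.109  0.0804 0.001 ]
 [0.5554 0.1391 0.0814 0.0009]
 [0.5584 0.1774 0.0803 0.0016]
 [0.5482 0.2142 0.08   0.0005]]
scene -14.932821956895369 [0.4698 0.1803] 
 [[0.4351 0.1005]
 [0.5363 0.1077]
 [0.5576 0.1372]
 [0.5604 0.1748]
 [0.5496 0.2118]] 
 [[-0.3671  0.4463]
 [ 0.1647  0.0061]
 [ 1.1542 -1.0552]
 [-0.1724  0.3392]
 [-0.7794  0.2635]]
side -14.821273511023044 [0.4667 0.1798] 
 [[0.4321 0.1   ]
 [0.5334 0.1074]
 [0.5546 0.1369]
 [0.5573 0.1745]
 [0.5464 0.2115]] 
 [[-2.1788 -1.1354]
 [ 0.6528  1.5835]
 [ 0.6152  0.3212]
 [ 0.7655 -1.0148]
 [ 0.1453  0.2455]]
```

```bash
python3 - <<'E'
from h import *
f=lambda p:onplane("scene",np.array(p)/7+[230,115]-.43,.078)[:,:2]
for p in([[290,335],[303,405]],[[195,233],[155,280]]):
    w=f(p);d=w[1]-w[0];print(w,np.degrees(np.arctan2(d[1],d[0])))
g=lambda p:onplane("side",np.array(p)/7+[135,145]-.43,.078)[:,:2]
for p in([[450,264],[528,250]],[[300,348],[355,372]]):
    w=g(p);d=w[1]-w[0];print(w,np.degrees(np.arctan2(d[1],d[0])))
E
```

```text
[[0.4904 0.1376]
 [0.5219 0.1176]] -32.44451254035625
[[0.4212 0.1426]
 [0.4302 0.1125]] -73.20732412326954
[[0.4945 0.1335]
 [0.5245 0.1171]] -28.638669452704715
[[0.4189 0.1389]
 [0.4285 0.1128]] -69.87520577278218
```

```bash
cat >> h.py <<'E'
from scipy.spatial.transform import Rotation as Ro
def delta(p,yaw):
    "yaw: world angle (deg) of tool x, tool down"
    s=get_state();R=Ro.from_quat(s['eef_rot']);G=Ro.from_euler('z',yaw,degrees=True)*Ro.from_euler('x',180,degrees=True)
    d=R.inv().apply(np.array(p)-s['tool_pos'])/.3; w=(R.inv()*G).as_rotvec()/np.pi
    print('clock',s['clock'],'pos',s['tool_pos'],'F',s['contact_force'],'open',s['opening'],'\nq',s['q'],'\nshift',d,'turn',w)
E
python3 -c "
from h import *
delta([.434,.1003,.2],150);delta([.32,.34,.22],110)"
```

```text
clock 0.1 pos [0.2117 0.5875 0.2335] F [ 0.5003 -0.0981 -0.0091] open 0.9996585100818283 
q [-1.1912  0.6899 -0.1945  1.5662  0.1573  0.9025 -0.2151] 
shift [-1.2765  1.2475  0.1138] turn [-0.0003  0.0004 -0.4434]
clock 0.1 pos [0.2117 0.5875 0.2335] F [ 0.5003 -0.0981 -0.0091] open 0.9996585100818283 
q [-1.1912  0.6899 -0.1945  1.5662  0.1573  0.9025 -0.2151] 
shift [-0.6537  0.6192  0.0461] turn [-0.0001  0.0005 -0.2212]
```

Request:
play_rows --deltas '[[[1,-0.13,0.124,0.01,0,0,-0.045],[1,-0.26,0.248,0.02,0,0,-0.09],[1,-0.39,0.372,0.03,0,0,-0.135],[1,-0.52,0.496,0.04,0,0,-0.18],[1,-0.65,0.62,0.05,0,0,-0.22]]]' --force 20

```text
clock: 0.72
tool_pos: [0.3211, 0.3391, 0.2186]
eef_rot: [0.573, 0.819, -0.001, 0.0]
contact_force: [1.2, 0.9, 0.2]
opening: 0.457
```

```bash
python3 -c "
from h import *
delta([.434,.1003,.2],150)"
```

```text
clock 0.725 pos [0.3211 0.3391 0.2186] F [1.2116 0.9156 0.2474] open 0.45658890432780397 
q [-0.635   0.5363 -0.4232  2.0355  0.3588  0.6427  0.6242] 
shift [-0.8767  0.0807  0.0633] turn [-0.0005  0.0004 -0.222 ]
```

Request:
play_rows --deltas '[[[1,-0.176,0.016,0.012,0,0,-0.045],[1,-0.352,0.032,0.024,0,0,-0.09],[1,-0.528,0.048,0.036,0,0,-0.135],[1,-0.704,0.064,0.05,0,0,-0.18],[1,-0.877,0.081,0.063,0,0,-0.222]]]'

```text
clock: 1.35
tool_pos: [0.4347, 0.0985, 0.1999]
eef_rot: [0.257, 0.966, -0.001, -0.0]
contact_force: [0.7, 1.0, -0.2]
opening: 0.008
```

```bash
python3 - <<'E'
from h import *
delta([.434,.1003,.12],150)
for n in ("wrist","scene","side"):
    m=vision.camera_model(n)
    im=vision.snapshot(n); cv2.imwrite(f"pics/{n}2.png",cv2.cvtColor(im,cv2.COLOR_RGB2BGR))
    if n=="wrist": np.save("w2.npy",m,allow_pickle=True)
E
```

```text
clock 1.35 pos [0.4347 0.0985 0.1999] F [ 0.7214  0.9606 -0.1598] open 0.007855103166807747 
q [ 0.09    0.5836 -0.646   2.1088  0.595   0.6364  1.6516] 
shift [0.0051 0.0046 0.2662] turn [-0.0006  0.0001  0.0014]
```

View pics/wrist2.png

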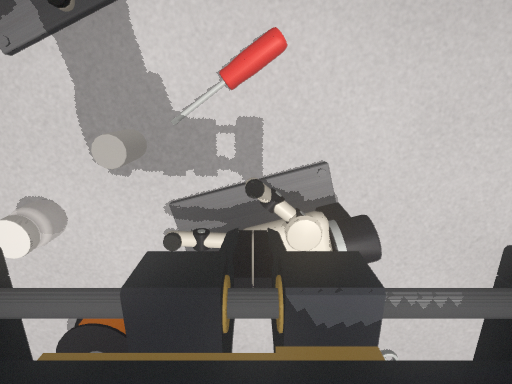

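View pics/scene2.png

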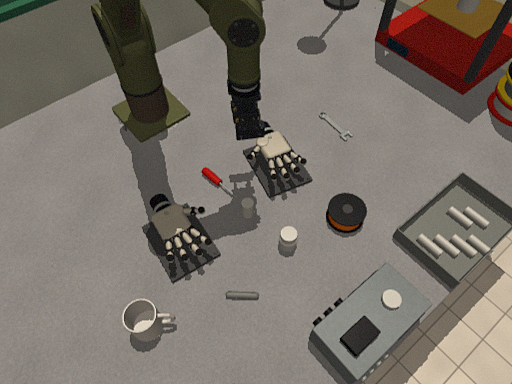

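```bash
python3 - <<'E'
from h import *
m=np.load("w2.npy",allow_pickle=True).item(); print(m)
im=cv2.imread("pics/wrist2.png")
cv2.imwrite("pics/wz.png",cv2.resize(im[165:260,150:290],None,fx=5,fy=5,interpolation=cv2.INTER_CUBIC))
print(onplane("wrist",[[255,188],[173,241]],.084,m))
s=get_state()
tip=np.array([.4347,.0985,.1999-.019,1]);c=m['world_to_cam']@tip;f=192/np.tan(np.radians(m['vfov']/2))
print(m['cx']+f*c[0]/-c[2],m['cy']-f*c[1]/-c[2])
E
```

```text
{'vfov': 66.68001565773366, 'cx': 252.42075621926347, 'cy': 191.42063904712606, 'world_to_cam': array([[-0.8678,  0.4969, -0.0007,  0.327 ],
       [-0.4753, -0.8305, -0.2903,  0.3183],
       [-0.1448, -0.2516,  0.9569, -0.2698],
       [ 0.    ,  0.    ,  0.    ,  1.    ]])}
[[0.4325 0.1024 0.084 ]
 [0.5317 0.1097 0.084 ]]
250.1100417235125 227.24848684947568
```

View pics/wz.png

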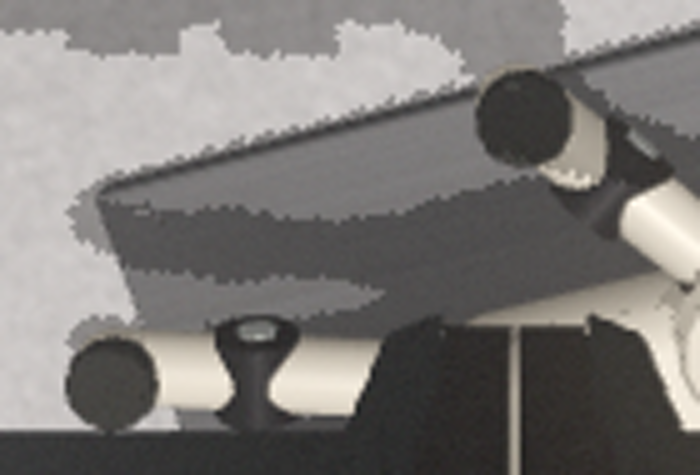

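```bash
python3 -c "
from h import *
delta([.433,.101,.112],150)"
```

```text
clock 1.5 pos [0.4347 0.0966 0.1993] F [-0.6352  0.2635 -0.5407] open 0.002000469197534062 
q [ 0.091   0.5841 -0.6425  2.109   0.5936  0.6362  1.6443] 
shift [0.0122 0.0108 0.291 ] turn [-0.0012 -0.     -0.0026]
```

Request:
play_rows --deltas '[[[1,0.012,0.011,0.1,0,0,0],[1,0.012,0.011,0.2,0,0,0],[1,0.012,0.011,0.27,0,0,0],[1,0.012,0.011,0.29,0,0,0],[1,0.012,0.011,0.29,0,0,0]]]'

```text
clock: 2.12
tool_pos: [0.4329, 0.102, 0.1125]
eef_rot: [0.262, 0.965, -0.002, -0.001]
contact_force: [0.2, 0.9, -0.1]
opening: 0.005
```

```bash
python3 - <<'E'
from h import *
delta([.433,.101,.098],150)
ims=[]
for n,(u,v) in (("scene",(250,157)),("side",(190,198)),("wrist",(230,220))):
    im=cv2.cvtColor(vision.snapshot(n),cv2.COLOR_RGB2BGR)[v-45:v+45,u-45:u+45]
    ims.append(cv2.resize(im,(260,260),interpolation=cv2.INTER_CUBIC))
cv2.imwrite("pics/c3.png",np.hstack(ims)); delta([.433,.101,.098],150)
E
```

```text
clock 2.125 pos [0.4329 0.102  0.1125] F [ 0.1642  0.8876 -0.0992] open 0.005296582835990004 
q [-0.0646  0.7232 -0.4352  2.1924  0.8186  0.3949  1.4319] 
shift [-0.002  -0.0026  0.0483] turn [-0.0012 -0.0001 -0.0021]
clock 2.275 pos [0.4335 0.1015 0.1131] F [ 0.1672 -1.0059  0.1462] open 0.0025357613055865137 
q [-0.0628  0.722  -0.4356  2.1921  0.8189  0.3949  1.432 ] 
shift [ 0.0007 -0.0021  0.0502] turn [-0.0008  0.0003 -0.0025]
```

View pics/c3.png

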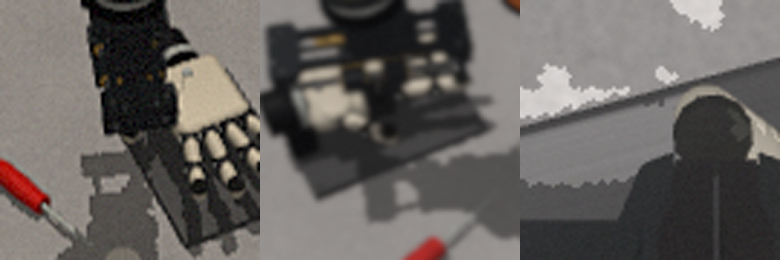

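```bash
python3 - <<'E'
from h import *
m=vision.camera_model("wrist"); s=get_state(); print(s['tool_pos'])
W=m['world_to_cam'];print("cam",-W[:3,:3].T@W[:3,3])
print(onplane("wrist",[[251.8,219],[251.8,207.5],[251.8,230]],.084,m))
f=192/np.tan(np.radians(m['vfov']/2));R=Ro.from_quat(s['eef_rot'])
for p in([0,0,.019],[0,.009,.019],[0,-.009,.019],[.0175,-.009,.019]):
    c=W@np.append(s['tool_pos']+R.apply(p),1);print(p,m['cx']-f*c[0]/c[2],m['cy']+f*c[1]/c[2])
im=cv2.cvtColor(vision.snapshot("wrist"),cv2.COLOR_RGB2BGR);cv2.imwrite("pics/w4.png",cv2.resize(im[180:280,180:320],None,fx=5,fy=5))
E
```

```text
[0.4335 0.1015 0.1131]
cam [0.394  0.0376 0.264 ]
[[0.4319 0.1007 0.084 ]
 [0.4278 0.0937 0.084 ]
 [0.4359 0.1076 0.084 ]]
[0, 0, 0.019] 250.1277540898114 227.15483185908613
[0, 0.009, 0.019] 250.171159718681 240.0828686932457
[0, -0.009, 0.019] 250.08309256378092 213.85273559580884
[0.0175, -0.009, 0.019] 278.1808262819101 213.83433751779026
```

View pics/w4.png

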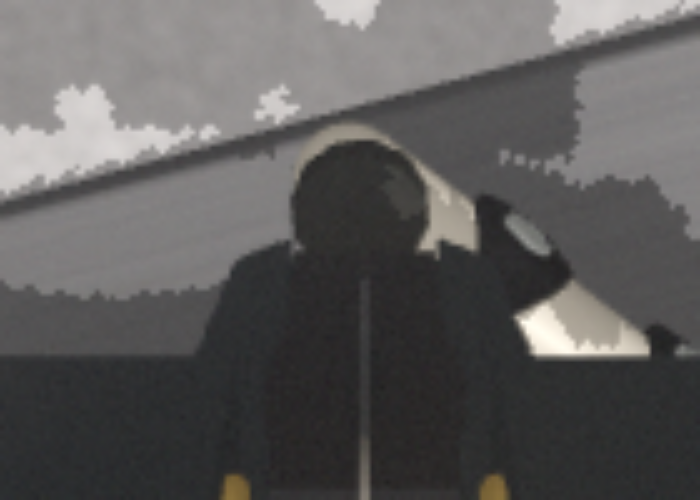

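Request:
play_rows --deltas '[[[1,-0.001,-0.001,0.015,0,0,0],[1,-0.001,-0.001,0.028,0,0,0],[1,-0.001,-0.001,0.038,0,0,0],[1,-0.001,-0.001,0.045,0,0,0],[1,-0.001,-0.001,0.05,0,0,0]]]'

```text
clock: 2.95
tool_pos: [0.4336, 0.1009, 0.0978]
eef_rot: [0.263, 0.965, -0.001, -0.0]
contact_force: [0.1, -0.3, 0.3]
opening: 0.01
```

```bash
python3 - <<'E'
from h import *
delta([.433,.1015,.098],150)
E
```

```text
clock 2.95 pos [0.4336 0.1009 0.0978] F [ 0.0939 -0.3012  0.3147] open 0.010442044908840058 
q [-0.0933  0.7481 -0.3862  2.2025  0.8632  0.347   1.3938] 
shift [ 0.0026  0.0007 -0.0006] turn [-0.0009  0.0002 -0.0026]
```

```bash
python3 - <<'E'
from h import *
ims=[]
for n,(u,v) in (("scene",(250,157)),("side",(190,198)),("wrist",(250,220))):
    im=cv2.cvtColor(vision.snapshot(n),cv2.COLOR_RGB2BGR)[v-35:v+35,u-35:u+35]
    ims.append(cv2.resize(im,(266,266),interpolation=cv2.INTER_CUBIC))
    delta([.433,.1015,.098],150)
cv2.imwrite("pics/c5.png",np.hstack(ims))
E
```

```text
clock 3.0 pos [0.4335 0.1009 0.0978] F [-0.4935 -0.6027 -0.4606] open 0.0030338472292984284 
q [-0.0934  0.7482 -0.3861  2.2025  0.8633  0.3469  1.3937] 
shift [ 0.0026  0.0008 -0.0008] turn [-0.0009  0.0002 -0.0026]
clock 3.05 pos [0.4335 0.1009 0.0978] F [ 0.8232 -0.4622 -0.0146] open 0.0062300936022628315 
q [-0.0932  0.7481 -0.3864  2.2024  0.863   0.3472  1.394 ] 
shift [ 0.0026  0.0008 -0.0005] turn [-0.0009  0.0002 -0.0026]
clock 3.1 pos [0.4336 0.1009 0.098 ] F [ 0.3341 -0.0647  0.377 ] open 0.007058652684116925 
q [-0.0931  0.7479 -0.3865  2.2024  0.8629  0.3473  1.3941] 
shift [ 0.0027  0.0008 -0.0002] turn [-0.0009  0.0002 -0.0025]
```

View pics/c5.png

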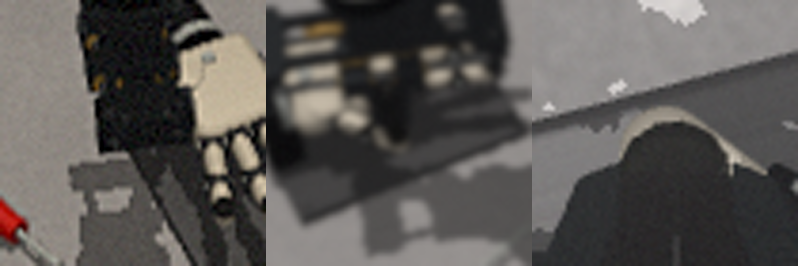

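Request:
play_rows --deltas '[[[1,0,0,0.003,0,0,0],[1,0,0,0.007,0,0,0],[1,0,0,0.007,0,0,0]]]'

```text
clock: 3.48
tool_pos: [0.4336, 0.1008, 0.0958]
eef_rot: [0.263, 0.965, -0.002, -0.0]
contact_force: [0.0, -0.7, 0.6]
opening: 0.009
```

```bash
python3 - <<'E'
from h import *
delta([.433,.1015,.098],150)
E
```

```text
clock 3.475 pos [0.4336 0.1008 0.0958] F [ 0.0119 -0.6695  0.5754] open 0.008505133175519472 
q [-0.0978  0.7516 -0.3791  2.2038  0.8692  0.3404  1.3885] 
shift [ 0.0027  0.0009 -0.0073] turn [-0.0009  0.0002 -0.0026]
```

```bash
python3 - <<'E'
from h import *
m=vision.camera_model("wrist"); s=get_state()
im=cv2.cvtColor(vision.snapshot("wrist"),cv2.COLOR_RGB2BGR)
g=np.clip(im[190:290,180:330].astype(float)*2.2,0,255).astype(np.uint8)
cv2.imwrite("pics/w6.png",cv2.resize(g,None,fx=5,fy=5,interpolation=cv2.INTER_CUBIC))
print(m['world_to_cam'],s['tool_pos'],[get_state()['contact_force'] for _ in range(2)])
E
```

```text
[[-0.8616  0.5076 -0.001   0.321 ]
 [-0.4856 -0.8249 -0.2894  0.2933]
 [-0.1477 -0.2489  0.9572 -0.1688]
 [ 0.      0.      0.      1.    ]] [0.4336 0.1008 0.0958] [array([-0.5594, -0.658 , -0.225 ]), array([-0.5594, -0.658 , -0.225 ])]
```

View pics/w6.png

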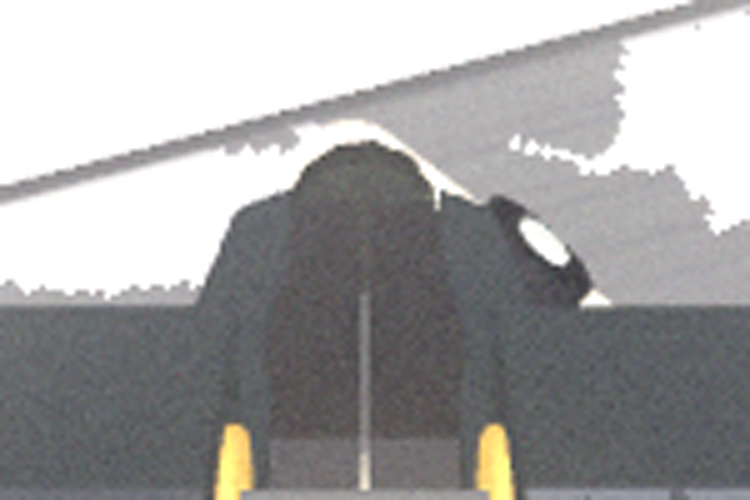

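```bash
python3 - <<'E'
from h import *
m=vision.camera_model("wrist"); s=get_state();W=m['world_to_cam']
f=192/np.tan(np.radians(m['vfov']/2));R=Ro.from_quat(s['eef_rot'])
for y in(-.009,-.005,0):
  for z in (.019,.012,.006,0,-.01):
    c=W@np.append(s['tool_pos']+R.apply([0,y,z]),1);print(y,z,"v",m['cy']+f*c[1]/c[2],"depth",-c[2], "mm/px",-c[2]/f*1e3)
p=onplane("wrist",[[252.9,218.4+14.5]],.084,m);print(p)
E
```

```text
-0.009 0.019 v 213.82791613719567 depth 0.1817778325954289 mm/px 0.622851559834632
-0.009 0.012 v 218.0942682114835 depth 0.17508334965584144 mm/px 0.5999132890803066
-0.009 0.006 v 222.0196136093536 depth 0.1693452214219094 mm/px 0.5802519141480279
-0.009 0 v 226.22030324586945 depth 0.16360709318797734 mm/px 0.5605905392157492
-0.009 -0.01 v 233.91690089077161 depth 0.1540435461314239 mm/px 0.5278215809952846
-0.005 0.019 v 219.7873000187644 depth 0.18294666427491696 mm/px 0.6268564961041361
-0.005 0.012 v 224.25171118089366 depth 0.17625218133532955 mm/px 0.6039182253498109
-0.005 0.006 v 228.35735919158915 depth 0.1705140531013975 mm/px 0.5842568504175322
-0.005 0 v 232.74895595101967 depth 0.1647759248674654 mm/px 0.5645954754852532
-0.005 -0.01 v 240.78986279963144 depth 0.155212377810912 mm/px 0.5318265172647888
0 0.019 v 227.13029507019567 depth 0.18440770387427702 mm/px 0.6318626664410162
0 0.012 v 231.83461451476643 depth 0.17771322093468964 mm/px 0.608924395686691
0 0.006 v 236.1583938653059 depth 0.17197509270075756 mm/px 0.5892630207544122
0 0 v 240.78066760243618 depth 0.1662369644668255 mm/px 0.5696016458221335
0 -0.01 v 249.23685593324117 depth 0.15667341741027208 mm/px 0.5368326876016689
[[0.4324 0.1022 0.084 ]]
```

Request:
play_rows --deltas '[[[1,0,0.001,0.003,0,0,0],[1,0,0.001,0.007,0,0,0],[1,0,0.001,0.007,0,0,0]]]'

```text
clock: 3.9
tool_pos: [0.4337, 0.1011, 0.0936]
eef_rot: [0.263, 0.965, -0.002, -0.0]
contact_force: [0.8, -0.7, 0.2]
opening: 0.005
```

```bash
python3 - <<'E'
from h import *
print(r.nose_length,[x for x in dir(r) if x[0]!='_'])
m=vision.camera_model("wrist"); s=get_state();print(s['tool_pos'],s['contact_force'],s['moment'])
ims=[]
for n,(u,v) in (("side",(190,198)),("wrist",(250,225))):
    im=cv2.cvtColor(vision.snapshot(n),cv2.COLOR_RGB2BGR)[v-35:v+35,u-35:u+35]
    im=np.clip(im*2.,0,255).astype(np.uint8)
    ims.append(cv2.resize(im,(390,390),interpolation=cv2.INTER_CUBIC))
    print(get_state()['contact_force'])
cv2.imwrite("pics/c7.png",np.hstack(ims))
E
```

```text
0.019 ['Unreachable', 'finish_job', 'nose_length']
[0.4337 0.1011 0.0936] [ 0.7633 -0.7421  0.2243] [ 0.1398  0.0476 -0.0077]
[-0.4372 -0.7237 -0.6925]
[-0.3817  0.2234  0.469 ]
```

View pics/c7.png

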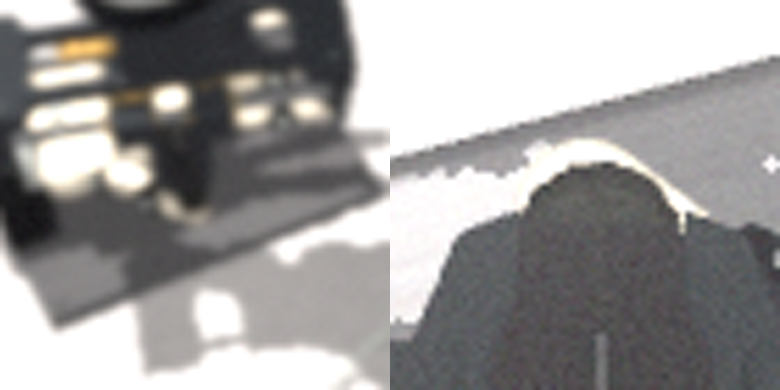

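Request:
play_rows --deltas '[[[1,0,0.001,0.003,0,0,0],[1,0,0.001,0.006,0,0,0],[1,0,0.001,0.009,0,0,0],[1,0,0.001,0.009,0,0,0]]]'

```text
clock: 4.5
tool_pos: [0.4338, 0.1014, 0.0909]
eef_rot: [0.263, 0.965, -0.002, -0.0]
contact_force: [-0.0, 0.3, 0.6]
opening: 0.002
```

```bash
cat > c.py <<'E'
from h import *
import sys
s=get_state();print(s['tool_pos'],s['contact_force'],s['moment'])
ims=[];a=eval(sys.argv[2])
for n,(u,v) in a:
    im=cv2.cvtColor(vision.snapshot(n),cv2.COLOR_RGB2BGR)[v-35:v+35,u-35:u+35]
    im=np.clip(im*2.,0,255).astype(np.uint8)
    ims.append(cv2.resize(im,(390,390),interpolation=cv2.INTER_CUBIC))
    print(get_state()['contact_force'])
cv2.imwrite(sys.argv[1],np.hstack(ims))
E
python3 c.py pics/c8.png '[("side",(190,198)),("wrist",(250,225))]'
```

```text
[0.4338 0.1014 0.0909] [-0.0353  0.3278  0.5701] [ 0.13   -0.0016 -0.0125]
[ 0.1357 -0.2831  0.512 ]
[ 0.1897 -0.4638 -0.223 ]
```

View pics/c8.png

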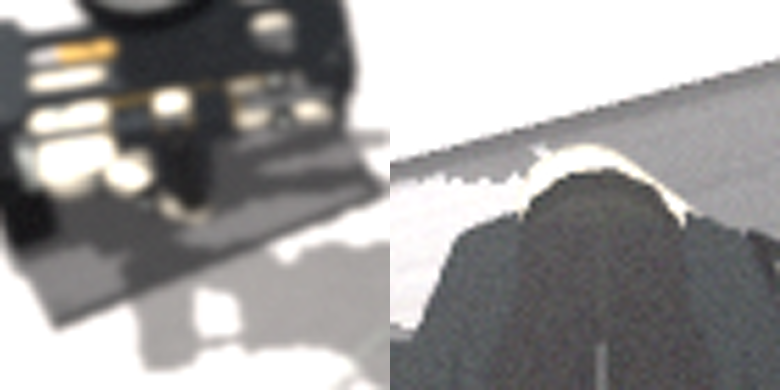

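Request:
play_rows --deltas '[[[1,0,0.001,0.003,0,0,0],[1,0,0.001,0.006,0,0,0],[1,0,0.001,0.009,0,0,0],[1,0,0.001,0.009,0,0,0]]]'

```text
clock: 5.1
tool_pos: [0.4339, 0.1016, 0.0882]
eef_rot: [0.263, 0.965, -0.002, -0.0]
contact_force: [0.7, -0.1, 0.4]
opening: 0.005
```

```bash
python3 c.py pics/c9.png '[("scene",(250,157)),("wrist",(250,225))]'
```

```text
[0.4339 0.1016 0.0882] [ 0.68   -0.0764  0.3797] [0.0826 0.1157 0.0154]
[-0.4513 -0.4477  0.1358]
[-0.8726 -0.252   0.454 ]
```

View pics/c9.png

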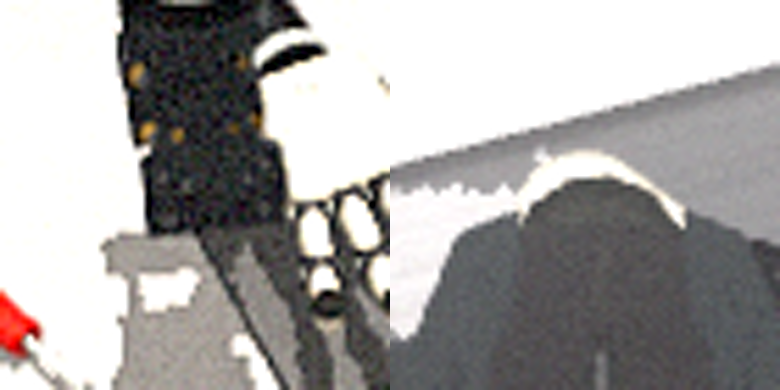

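Request:
play_rows --deltas '[[[1,0,0,0.003,0,0,0],[1,0,0,0.006,0,0,0],[1,0,0,0.009,0,0,0],[1,0,0,0.009,0,0,0]]]'

```text
clock: 5.7
tool_pos: [0.4339, 0.1016, 0.0855]
eef_rot: [0.263, 0.965, -0.002, -0.0]
contact_force: [-0.2, 0.6, 0.9]
opening: 0.004
```

```bash
python3 c.py pics/c10.png '[("side",(190,198)),("wrist",(250,225))]'
```

```text
[0.4339 0.1016 0.0855] [-0.15    0.63    0.8935] [0.0957 0.0473 0.0116]
[ 0.2079  0.3671 -0.0112]
[-0.3979  0.3756  0.7343]
```

View pics/c10.png

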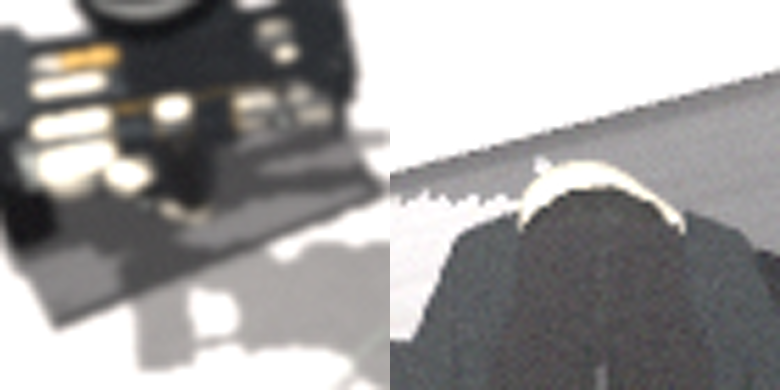

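Request:
play_rows --deltas '[[[1,0,0,0.003,0,0,0],[1,0,0,0.006,0,0,0],[1,0,0,0.009,0,0,0],[1,0,0,0.009,0,0,0]]]'

```text
clock: 6.3
tool_pos: [0.4339, 0.1016, 0.0828]
eef_rot: [0.263, 0.965, -0.002, -0.0]
contact_force: [-0.6, -0.0, -0.2]
opening: 0.004
```

```bash
python3 c.py pics/c11.png '[("side",(190,198)),("wrist",(250,225))]'
```

```text
[0.4339 0.1016 0.0828] [-0.5707 -0.0382 -0.1858] [ 0.0648  0.0527 -0.0078]
[ 0.1046  0.0925 -0.2482]
[ 0.3017  0.7365 -0.4735]
```

View pics/c11.png

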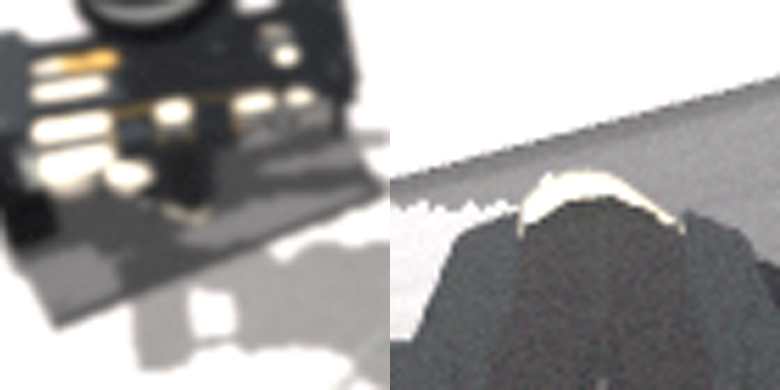

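```bash
python3 - <<'E'
from h import *
m=vision.camera_model("wrist"); s=get_state();W=m['world_to_cam']
f=192/np.tan(np.radians(m['vfov']/2));R=Ro.from_quat(s['eef_rot'])
T=[.1131,.0978,.0958,.0936,.0909,.0882,.0855,.0828]; obs=[208,217,218.4,219.6,220.7,222,224,225.9]
off=[.1015,.1009,.1008,.1011,.1014,.1016,.1016,.1016]; ox=[.4335,.4335,.4336,.4337,.4338,.4339,.4339,.4339]
def v(p,i):
    rel=R.inv().apply(p-np.array([ox[i],off[i],T[i]])); q=s['tool_pos']+R.apply(rel)
    c=W@np.append(q,1); return m['cy']+f*c[1]/c[2]
d=np.array([-.5,-.866])
for c0 in ([.4324,.1022],[.433,.101]):
  e=np.array(c0)+d*.0095
  for i in range(8):
    z=min(.084,T[i]-.019); print(T[i],obs[i],'static %.1f pressed %.1f'%(v(np.r_[e,.084],i),v(np.r_[e,z],i)))
E
```

```text
0.1131 208 static 207.7 pressed 207.7
0.0978 217 static 217.2 pressed 214.1
0.0958 218.4 static 218.5 pressed 214.1
0.0936 219.6 static 219.4 pressed 213.7
0.0909 220.7 static 220.7 pressed 213.2
0.0882 222 static 222.1 pressed 212.9
0.0855 224 static 224.0 pressed 212.9
0.0828 225.9 static 225.9 pressed 212.9
0.1131 208 static 206.7 pressed 206.7
0.0978 217 static 216.1 pressed 213.0
0.0958 218.4 static 217.4 pressed 213.0
0.0936 219.6 static 218.3 pressed 212.6
0.0909 220.7 static 219.5 pressed 212.1
0.0882 222 static 220.9 pressed 211.8
0.0855 224 static 222.8 pressed 211.8
0.0828 225.9 static 224.7 pressed 211.8
```

Request:
play_rows --deltas '[[[1,-0.003,0.001,0.003,0,0,0],[1,-0.003,0.001,0.006,0,0,0],[1,-0.003,0.001,0.008,0,0,0],[1,-0.003,0.001,0.008,0,0,0]]]'

```text
clock: 6.9
tool_pos: [0.4348, 0.1014, 0.0804]
eef_rot: [0.263, 0.965, -0.002, -0.0]
contact_force: [-0.3, -0.3, -0.6]
opening: 0.005
```

```bash
python3 c.py pics/c12.png '[("side",(190,198)),("wrist",(250,225))]'
```

```text
[0.4348 0.1014 0.0804] [-0.3342 -0.311  -0.5963] [ 0.1586  0.0331 -0.048 ]
[-0.403   0.2508  0.3868]
[ 0.6142  0.5224 -0.2935]
```

View pics/c12.png

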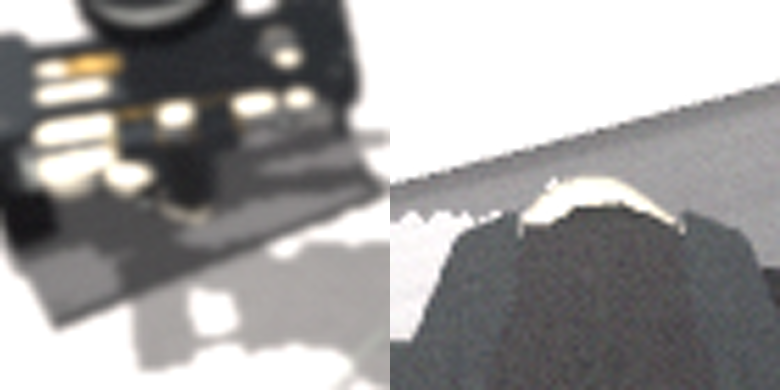

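Request:
play_rows --deltas '[[[1,0,0,0.003,0,0,0],[1,0,0,0.006,0,0,0],[1,0,0,0.008,0,0,0],[1,0,0,0.008,0,0,0]]]'

```text
clock: 7.5
tool_pos: [0.435, 0.1011, 0.0781]
eef_rot: [0.263, 0.965, -0.002, 0.0]
contact_force: [0.8, -0.7, 3.2]
opening: 0.007
```

```bash
python3 c.py pics/c13.png '[("side",(190,198)),("wrist",(250,225))]'
```

```text
[0.435  0.1011 0.0781] [ 0.8121 -0.6713  3.2308] [-0.2551 -0.0564  0.0036]
[ 0.293  -1.9143  3.4328]
[ 1.3429 -2.0892  2.4697]
```

View pics/c13.png

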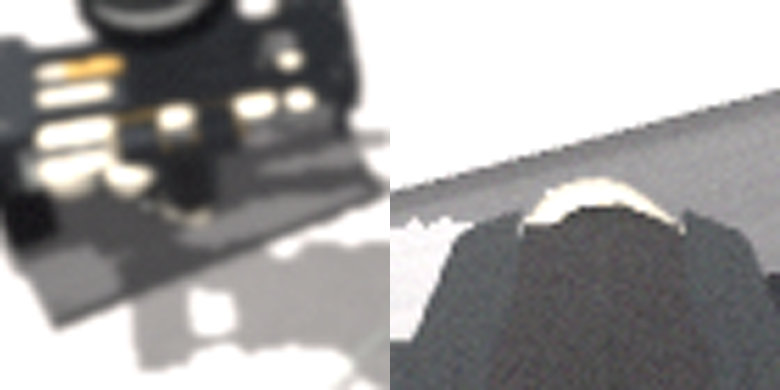

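Request:
play_rows --deltas '[[[1,0,0,0.005,0,0,0],[1,0,0,0.009,0,0,0],[1,0,0,0.009,0,0,0],[1,0,0,0.009,0,0,0],[1,0,0,0.009,0,0,0]]]'

```text
clock: 8.22
tool_pos: [0.4351, 0.1007, 0.0755]
eef_rot: [0.263, 0.965, -0.002, 0.0]
contact_force: [0.3, -2.7, 5.0]
opening: 0.004
```

```bash
python3 c.py pics/c14.png '[("side",(190,198)),("wrist",(250,225))]'
```

```text
[0.4351 0.1007 0.0755] [ 0.3214 -2.7314  5.0463] [-0.4327 -0.0752 -0.0064]
[ 1.016  -1.6271  4.8887]
[ 1.0119 -2.181   4.7478]
```

View pics/c14.png

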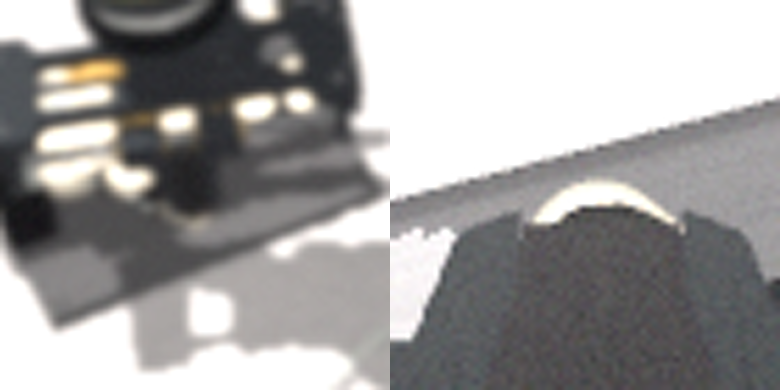

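Request:
play_rows --deltas '[[[1,0,0,-0.01,0,0,0],[1,0,0,-0.04,0,0,0],[1,0,0,-0.09,0,0,0],[1,0,0,-0.13,0,0,0],[1,0,0,-0.13,0,0,0]]]'

```text
clock: 8.95
tool_pos: [0.4355, 0.1013, 0.1152]
eef_rot: [0.263, 0.965, -0.001, 0.001]
contact_force: [-0.2, -1.1, 0.3]
opening: 0.008
```

```bash
python3 - <<'E'
from h import *
delta([.5335,.108,.114],150)
m=vision.camera_model("wrist"); im=vision.snapshot("wrist");np.save("w3.npy",m,allow_pickle=True)
cv2.imwrite("pics/w15.png",cv2.cvtColor(im,cv2.COLOR_RGB2BGR))
im=vision.snapshot("scene");cv2.imwrite("pics/s15.png",cv2.resize(cv2.cvtColor(im,cv2.COLOR_RGB2BGR)[115:200,230:325],None,fx=6,fy=6,interpolation=cv2.INTER_CUBIC))
E
```

```text
clock 8.95 pos [0.4355 0.1013 0.1152] F [-0.2074 -1.137   0.266 ] open 0.008055802502828443 
q [-0.0552  0.7196 -0.4455  2.1864  0.814   0.4052  1.4375] 
shift [-0.2704  0.185   0.0043] turn [-0.0006  0.0006 -0.0027]
```

View pics/w15.png

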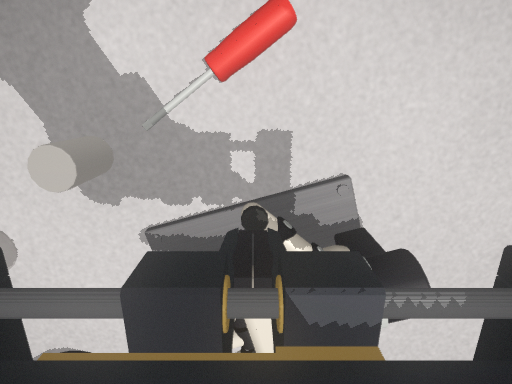

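View pics/s15.png

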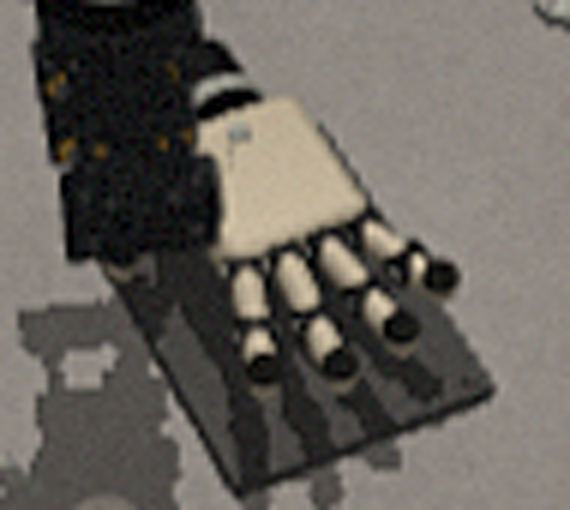

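Request:
play_rows --deltas '[[[1,-0.07,0.045,0,0,0,0],[1,-0.17,0.115,0,0,0,0],[1,-0.25,0.165,0,0,0,0],[1,-0.27,0.183,0,0,0,-0.002],[1,-0.27,0.183,0.01,0,0,-0.002]]]'

```text
clock: 9.68
tool_pos: [0.5319, 0.1074, 0.1108]
eef_rot: [0.26, 0.966, -0.002, -0.0]
contact_force: [-0.1, -0.7, -0.2]
opening: 0.003
```

```bash
python3 - <<'E'
from h import *
delta([.533,.1075,.0845],150)
m=vision.camera_model("wrist"); im=vision.snapshot("wrist");np.save("w4.npy",m,allow_pickle=True)
im=cv2.cvtColor(im,cv2.COLOR_RGB2BGR)[180:280,180:320]
cv2.imwrite("pics/w16.png",cv2.resize(np.clip(im*1.6,0,255).astype(np.uint8),None,fx=5,fy=5,interpolation=cv2.INTER_CUBIC))
im=vision.snapshot("side");cv2.imwrite("pics/s16.png",cv2.resize(cv2.cvtColor(im,cv2.COLOR_RGB2BGR)[145:225,135:235],None,fx=6,fy=6,interpolation=cv2.INTER_CUBIC))
E
```

```text
clock 9.675 pos [0.5319 0.1074 0.1108] F [-0.0765 -0.7364 -0.2269] open 0.002540273710457128 
q [ 0.0365  0.8183 -0.549   1.9062  0.7144  0.6255  1.6428] 
shift [-0.0029  0.0024  0.0877] turn [-0.0013  0.0001 -0.0006]
```

View pics/w16.png

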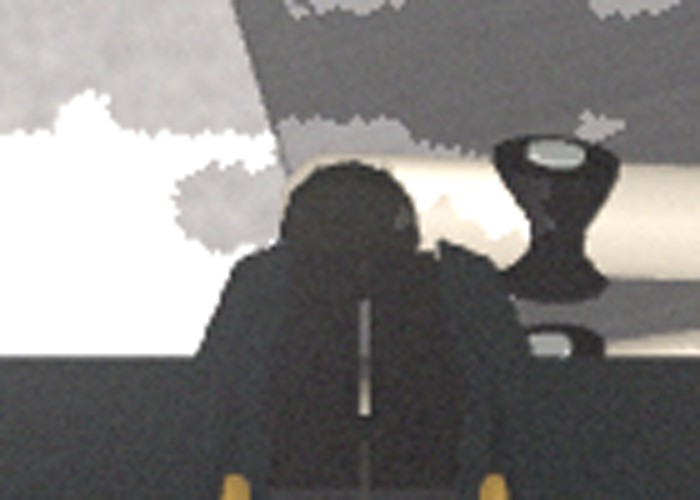

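View pics/s16.png

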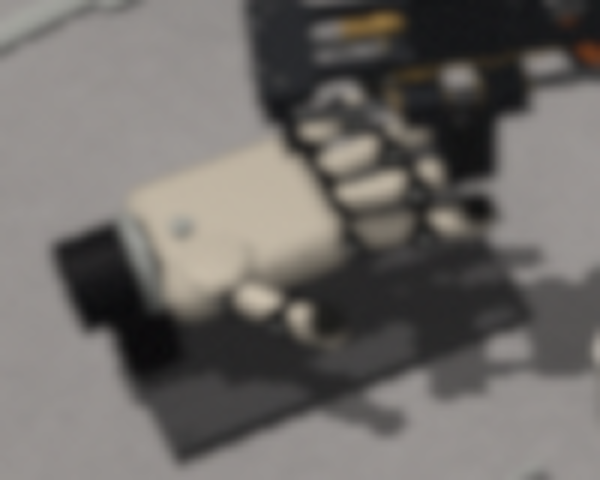

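```bash
python3 - <<'E'
from h import *
m=np.load("w4.npy",allow_pickle=True).item()
s=get_state();R=Ro.from_quat(s['eef_rot'])
e=onplane("wrist",[[250,212]],.084,m)[0];c=e+R.apply([0,.0095,0]);print(c, R.inv().apply(c-s['tool_pos'])*1e3,s['tool_pos'],s['contact_force'])
E
```

```text
[0.5331 0.1092 0.0839] [-0.9318  3.1686 26.7493] [0.5308 0.1071 0.1107] [-0.6014 -0.7674 -0.2762]
```

Request:
play_rows --deltas '[[[1,-0.003,0.007,0.03,0,0,0],[1,-0.003,0.007,0.06,0,0,0],[1,-0.003,0.007,0.08,0,0,0],[1,-0.003,0.007,0.087,0,0,0],[1,-0.003,0.007,0.087,0,0,0]]]'

```text
clock: 10.4
tool_pos: [0.5325, 0.1083, 0.0844]
eef_rot: [0.259, 0.966, -0.003, -0.001]
contact_force: [0.5, -0.3, -0.2]
opening: 0.006
```

```bash
python3 - <<'E'
from h import *
delta([.5325,.1085,.075],150)
E
python3 c.py pics/c17.png '[("side",(210,180)),("wrist",(250,225))]'
```

```text
clock 10.4 pos [0.5325 0.1083 0.0844] F [ 0.5149 -0.3218 -0.1585] open 0.005711009554541562 
q [ 0.0119  0.8582 -0.5108  1.9151  0.755   0.5756  1.6077] 
shift [0.0003 0.0007 0.0315] turn [-0.0018 -0.0002 -0.0003]
[0.5325 0.1083 0.0844] [ 0.5149 -0.3218 -0.1585] [ 0.0621  0.0534 -0.0113]
[0.2042 0.7662 0.5068]
[ 0.5131  0.2363 -0.9444]
```

View pics/c17.png

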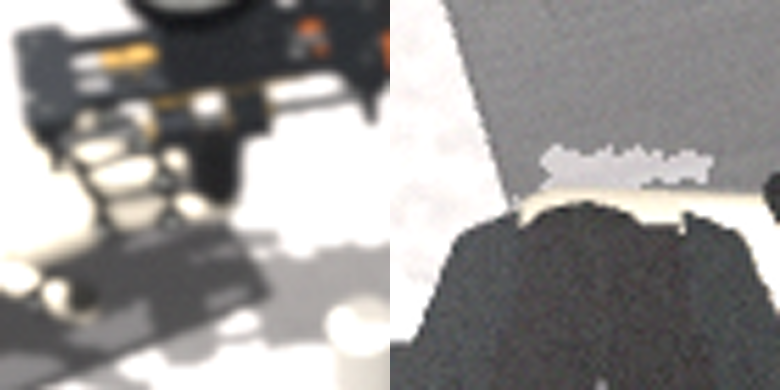

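Request:
play_rows --deltas '[[[1,0,0,0.005,0,0,0],[1,0,0,0.01,0,0,0],[1,0,0,0.015,0,0,0],[1,0,0,0.02,0,0,0],[1,0,0,0.022,0,0,0]]]'

```text
clock: 11.12
tool_pos: [0.533, 0.1082, 0.0783]
eef_rot: [0.259, 0.966, -0.003, -0.0]
contact_force: [0.1, -0.4, 2.8]
opening: 0.004
```

Contact at the expected height (2.8 N). Pressing on about 3 mm and holding.

Request:
play_rows --deltas '[[[1,0,0,0.006,0,0,0],[1,0,0,0.011,0,0,0],[1,0,0,0.011,0,0,0],[1,0,0,0.011,0,0,0],[1,0,0,0.011,0,0,0]]]'

```text
clock: 11.75
tool_pos: [0.5333, 0.108, 0.0752]
eef_rot: [0.26, 0.966, -0.003, -0.0]
contact_force: [0.2, -1.7, 4.8]
opening: 0.007
```

```bash
python3 c.py pics/c18.png '[("side",(210,180)),("wrist",(250,225))]'
```

```text
[0.5333 0.108  0.0752] [ 0.2095 -1.6972  4.8285] [-0.1658 -0.0285 -0.0141]
[ 0.6785 -1.2039  5.8906]
[ 0.3534 -0.5752  4.7932]
```

View pics/c18.png

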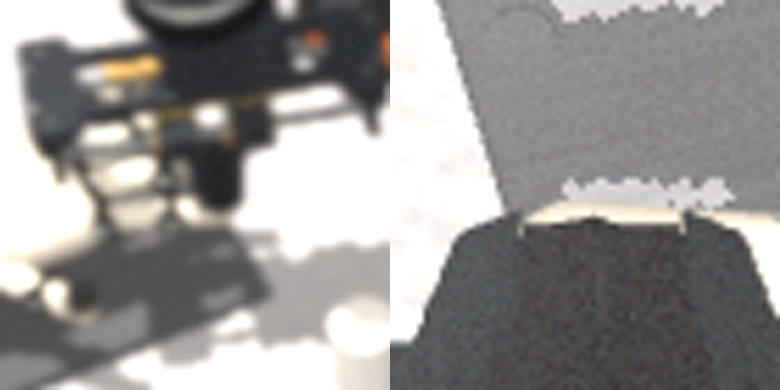

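Request:
play_rows --deltas '[[[1,0,0,0,0,0,0],[1,0,0,-0.01,0,0,0],[1,0,0,-0.05,0,0,0],[1,0,0,-0.12,0,0,0],[1,0,0,-0.25,0,0,0]]]'

```text
clock: 12.48
tool_pos: [0.5324, 0.1082, 0.1503]
eef_rot: [0.259, 0.966, -0.003, -0.001]
contact_force: [0.6, 0.3, 0.2]
opening: 0.007
```

Request:
play_rows --deltas '[[[1,0,0,-0.15,0,0,0],[1,0.1,-0.1,-0.25,0,0,0],[1,0.25,-0.25,-0.3,0,0,0],[1,0.35,-0.35,-0.3,0,0,0],[1,0.35,-0.35,-0.3,0,0,0]]]'

```text
clock: 13.1
tool_pos: [0.3856, 0.0686, 0.2417]
eef_rot: [0.259, 0.966, -0.005, -0.002]
contact_force: [0.7, -0.1, -0.6]
opening: 0.007
```

```bash
python3 - <<'E'
from h import *
s=get_state();print(s['clock'],s['tool_pos'],s['contact_force'])
for n in("scene","side"): cv2.imwrite(f"pics/{n}20.png",cv2.cvtColor(vision.snapshot(n),cv2.COLOR_RGB2BGR))
a=cv2.imread("pics/side1.png")[145:225,135:235];b=cv2.imread("pics/side20.png")[145:225,135:235]
cv2.imwrite("pics/cmp.png",cv2.resize(np.hstack([a,b]),None,fx=4,fy=4,interpolation=cv2.INTER_CUBIC))
E
```

```text
13.1 [0.3856 0.0686 0.2417] [ 0.7194 -0.1107 -0.5599]
```

View pics/cmp.png

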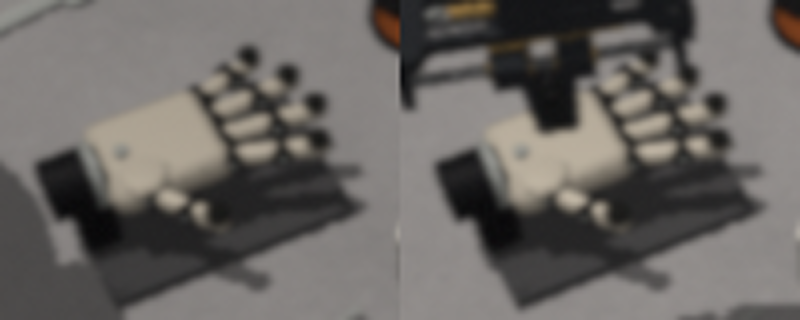

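View pics/scene20.png

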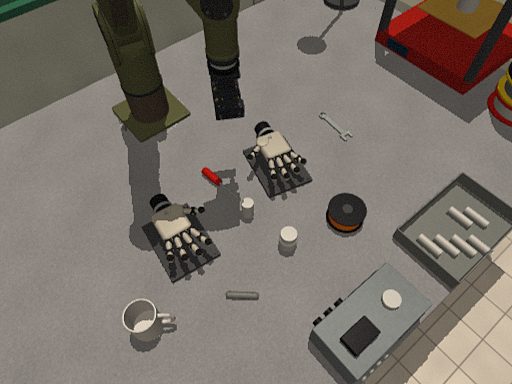

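```bash
python3 -c "
from plant import r
print(r.finish_job())"
```

```text
the job is handed in; nothing more can be done
None
```

I pressed the right hand's thumb pad and then its index pad with the shut fingertips, withdrew, and handed the job in at about 13 s of the 40 s allowed.

| Pad | Force at full depth | Estimated give | Hold at full depth |
|---|---|---|---|
| Thumb | about 5 N | 4–5 mm | about 0.55 s |
| Index | about 5 N | 4–5 mm | about 0.55 s |

- **Hold times:** Each pad was also in light contact for a while before full depth, about 0.7 s on the thumb with a pause at about 3 N. The thumb's total contact time is therefore longer than the table shows.
- **Last checks:** The final pictures from both fixed cameras show the right hand and its plate where they were at the start, with the thumb and index back at rest. The left hand and the other objects look unmoved. The screwdriver's thin shaft was hard to make out in the last view, but its handle was in place. The robot was clear at z = 0.24 m, with the wrist force back to noise, under 1 N per axis.
- **A disagreement:** Contact came about 23 mm lower than the stated 19 mm fingertip length implies, with the TCP at about z = 0.080 m on both pads. I found it on the thumb by lowering 2–3 mm at a time, watching the force and checking in the wrist pictures that the pad was still at rest. The index touched at the same height.
- **Not measured directly:** The give is worked out from the travel after contact and the force, since the finger joint angles cannot be read. There was also a sideways force of 1 to 3 N during the presses.

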